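# Test the sensing strip of a bowl mill

## Robot

A 6-joint arm with a two-finger parallel gripper is mounted at the origin on the work surface. World frame = base frame: x ahead of the robot, y to its left, z up, the work surface at z = 0. Lengths are in m, angles in rad, forces in N, time in s.
With the tool pointing down it reaches from about 0.375 to 0.9 m from the base axis. Payload 3.1 kg.
Tool frame: the origin (TCP) lies between the finger pads; the fingertips stand 17 mm ahead of it and the grasp point (between the pads) lies 2 mm behind it; z points along the fingers, y is the line along which they close (so a half turn about z gives the same grasp; the last joint's range is limited). The gripper opens to 85 mm and grips with 20 to 120 N. Pads are 22 mm wide; open, the fingers measure 114 mm over their backs; the gripper's body (76 mm by 85 mm) begins 54 mm behind the grasp point. The pads swing forward as they close: fully open they stand 13 mm farther back than shut.
Start: joints at [1.155, 0.527, 1.433, -0, 1.181, -0.178], TCP at [0.147, 0.608, 0.248] pointing down, gripper open.
Joint ranges: [-3.08, 3.08], [-0.75, 2.2], [0.22, 2.44], [-1.43, 4.57], [0, 2.65], [-2.85, 2.85]. Speed limits (rad/s): [2.79, 2.79, 3.14, 3.14, 3.14, 3.14].

## Interface

Orientations are given as a unit quaternion [x, y, z, w].
In Python, from station import sense, vision, order gives the robot as it stands.
- The arm moves only by the shell command python3 -m crank 'ROWS' [OPENING] [FORCE]. ROWS is JSON, a list of rows, each an object with "dp": the shift along the world's x, y, z in units of 30 mm (1.0 is 30 mm), a list of three; "angular": the turn, a rotation vector about the world's x, y, z in degrees, a list of three. In form: [{"dp": [dx, dy, dz], "angular": [ax, ay, az]}, ...]. A call has 1 to 20 rows; each row shifts and turns the commanded pose from where the row before left it; what a row does not reach is not made up. A row lasts 1/10 s, in which the tool goes at most 50 mm and 8.59 degrees, less where a joint would pass 70% of its speed; a pose out of reach is approached as far as the arm can. A call is refused whole if a number of a shift passes 1 or a number of a turn 8.59, either way. A call with a gripper value outside its range is refused whole. OPENING is the closure, from 0 (fully open) to 1 (shut), set as the call begins (- or left out, the last holds). The fingers move at their own pace and stop on an object; FORCE is the grip in N (left out, the last holds). Time passes only in rows, so rows that do not move let the fingers close. It gives the time, the measured TCP pose, the force, the opening and the grip force at its end, in the units of the state.
- sense(): the state, without advancing time (a new reading comes with each control period).
- vision.snapshot(name): name is "side" or "top"; returns a dict with "image" (400x640x3 uint8, blue, green, red), "range_z" (400x640 float32, m along the optical axis (not along the pixel's ray), 0 where there is no reading), "mtx" (3x3 intrinsics, pixels), "pose" (4x4, takes a point from camera to world coordinates). Camera axes: x right, y down, z forward; pixel columns grow to the right and rows downward; lengths in m; the calibration is good to about 2 mm. A picture is of the moment at which its call begins.
- order.sign_off(): hands the job in; it is judged then, once.
The state is a dict: "t": time; "q": joint angles; "qd": joint speeds; "tau": joint torques, N m; "tcp_pos": TCP position; "tool_rot": TCP orientation; "force": force on the tool from outside, world axes, zero at the start; "ft_torque": the same for the moment, N m; "finger_gap": opening from 0.0 (shut) to 1.0 (fully open); "gripper_force": force on a finger pad.
Only numpy, scipy, OpenCV 4.12 (cv2) and the standard library are available. Lean on these libraries where they do the work, as an engineer would, in place of code of your own. Each camera call takes 0.05 s, during which the arm holds its last target. There are 200 camera calls.

## Task

Do the daily test of the mill's sensing strip: with closed fingertips run along the whole curved strip, from its end pad farthest from the reset box to the end pad nearest it, keeping it lightly pressed down over pads and plain spans alike, but never down hard on its stop. Then press the button on the reset box fully in and let go, so that strip and button are up again. Only touch: do not lift or shove the reset box, and leave the other things where they stand.

Things in the scene. Friction and masses are not known exactly. Their poses are not given: they have to be found in the camera images.
- mill: bowl mill, fixed to the table: round open steel bowl 356 mm across, its rim 88 mm high, with a white motor housing (150 x 260 x 190 mm) behind it. Origin on the bowl's axis at table height; its x axis points from the bowl to the housing, its -x side (the front) faces the robot, y is to its left as the robot sees it. Round the front of the bowl, on an arc of 200 mm radius about the origin, runs the sensing strip, from 0.68 rad to the left of the front to 0.68 rad to the right
- strip (a joint): how far the sensing strip is pressed down, in m: 0 = up (its flat top is then 105 mm above the table), 0.010 = hard on its stop. The strip is 24 mm wide, moves straight down as one piece wherever it is pressed, and springs back by itself; pressing takes about 1 N to start and 5 N at 5 mm. From left to right it is made of pad_a, span_ab, pad_b, span_bc, pad_c, span_cd, pad_d, all flush
- reset (a joint): how far the reset button is pressed, in m: 0 = out, 0.007 = fully in (about 5 N); it springs back
- reset_top (a point): centre of the top of the reset button, a white round button 32 mm across, 62 mm above the table when out
- reset_box: loose grey reset box, 85 x 75 mm and 45 mm high, 0.45 kg, with the button in the middle of its top; stands to the left or right of the mill's front. Origin under its centre
- pad_a: black rubber pad of the strip, left end: 26 mm along the arc, 24 mm wide. Origin at the centre of its top face; y runs along the strip to the left, z up
- pad_b: black rubber pad of the strip, second from the left: 26 mm along the arc, 24 mm wide. Origin at the centre of its top face; y runs along the strip to the left, z up
- pad_c: black rubber pad of the strip, second from the right: 26 mm along the arc, 24 mm wide. Origin at the centre of its top face; y runs along the strip to the left, z up
- pad_d: black rubber pad of the strip, right end: 26 mm along the arc, 24 mm wide. Origin at the centre of its top face; y runs along the strip to the left, z up
- span_ab: plain metal span of the strip between pad_a and pad_b, 56 mm along the arc, 24 mm wide. Origin at the middle of its top face; y runs along the strip to the left, z up
- span_bc: plain metal span of the strip between pad_b and pad_c, 56 mm along the arc, 24 mm wide. Origin at the middle of its top face; y runs along the strip to the left, z up
- span_cd: plain metal span of the strip between pad_c and pad_d, 56 mm along the arc, 24 mm wide. Origin at the middle of its top face; y runs along the strip to the left, z up
- mug: bystander: white mug, 82 mm across, 85 mm tall; origin under its centre
- amber_1: bystander: small amber glass bottle, 42 mm across, 80 mm tall; origin under its centre
- amber_2: bystander: second small amber glass bottle, 42 mm across, 80 mm tall; origin under its centre
- jar: bystander: white closed jar, 70 mm across, 90 mm tall; origin under its centre
- mould: bystander: white open cup-shaped cheese mould, 100 mm across, 75 mm tall; origin under its centre
- brush: bystander: flat brush with a wooden handle lying on the table; origin under its middle
Mind the look-alikes: they are no part of the job. What is shaped like the reset_box but blue is not meant.

How it is judged:
By the outcome, as a careful person would: the job done as asked, in the order asked, and still so for the second after the job is handed in, with the robot touching nothing.
It also fails if it takes over 48 s, if anything falls off the work surface, if the arm or the gripper's body presses on something with over 40 N, if the wrist force passes 120 N, or if a joint passes its speed limit or range.

## Working session

There is one attempt and no reset: what is moved stays moved. The work goes in short steps, Python scripts to look and compute and a shell command to move; the robot and the scene stay as the last step left them, time stands still between calls to the robot, and variables do not carry over. Pictures are saved under pics/ and viewed, at most 10 in all, crops included, and the job is handed in when it is done.

```bash
mkdir -p pics; ls; python3 - <<'E'
from station import sense, vision
import cv2,numpy as np
for n in("top","side"):
    s=vision.snapshot(n); cv2.imwrite(f"pics/{n}0.png",s["image"]); np.savez(f"{n}0.npz",**s)
    print(n,s["mtx"].tolist(),np.round(s["pose"],3).tolist())
print(sense())
E
```

```text
pics
top [[388.52459290431216, 0.0, 319.1814985924509], [0.0, 388.52459290431216, 206.96115226107318], [0.0, 0.0, 1.0]] [[0.014, -0.983, 0.185, 0.311], [-1.0, -0.017, -0.015, 0.002], [0.018, -0.185, -0.983, 1.283], [0.0, 0.0, 0.0, 1.0]]
side [[407.3633499961677, 0.0, 318.86879124786844], [0.0, 407.3633499961677, 201.69068652138355], [0.0, 0.0, 1.0]] [[0.969, -0.106, 0.224, 0.262], [-0.247, -0.502, 0.829, -0.945], [0.025, -0.859, -0.512, 0.679], [0.0, 0.0, 0.0, 1.0]]
{'t': 0.1, 'q': array([ 1.15550801e+00,  5.28378774e-01,  1.43376213e+00, -4.57157463e-06,
        1.18140806e+00, -1.78483126e-01]), 'qd': array([ 0.00092637, -0.00230977, -0.00365078, -0.00011763, -0.00117157,
       -0.00107341]), 'tau': array([-1.83978532e-04, -4.43305492e+01, -1.78586143e+01, -2.44926905e-04,
        3.84467203e-03, -2.06406446e-05]), 'tcp_pos': array([0.14633764, 0.60700329, 0.24743185]), 'tool_rot': array([ 1.18125219e-01,  9.92998226e-01, -9.35977233e-04, -2.84130401e-04]), 'force': array([0.37249868, 0.61465208, 0.83636658]), 'ft_torque': array([-0.06070259, -0.03807669,  0.04898492]), 'gripper_force': 0.0, 'finger_gap': 0.999921954076802}
```

View pics/top0.png

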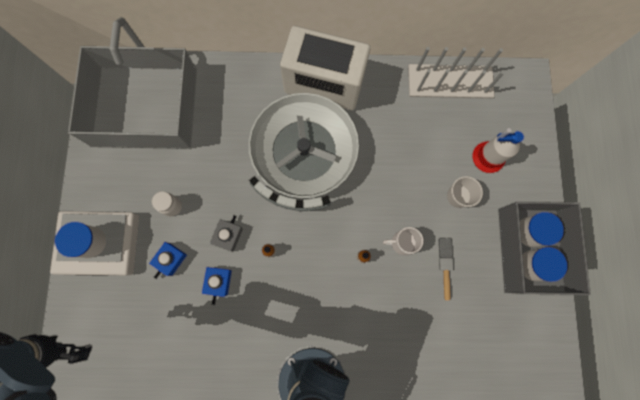

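View pics/side0.png

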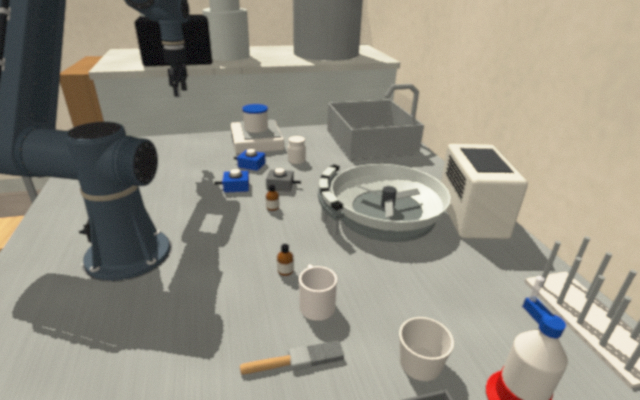

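The top view shows the grey reset box at (228,233). The look-alikes are the blue boxes at (167,258) and (216,282), and I pick the grey one. The strip's black pads run from (254,184) on the left to (326,202) on the right. The box is on the left, so the run goes from pad_d to pad_a.

```bash
cat > h.py <<'E'
import numpy as np,cv2
def load(n): return dict(np.load(n))
def ray(s,u,v,z):
    K=s["mtx"];P=s["pose"];d=P[:3,:3]@np.array([(u-K[0,2])/K[0,0],(v-K[1,2])/K[1,1],1.]);return P[:3,3]+d*(z-P[2,3])/d[2]
def cloud(s):
    z=s["range_z"];K=s["mtx"];v,u=np.mgrid[:z.shape[0],:z.shape[1]]
    p=np.stack([(u-K[0,2])/K[0,0]*z,(v-K[1,2])/K[1,1]*z,z],-1)
    return p@s["pose"][:3,:3].T+s["pose"][:3,3]
E
python3 - <<'E'
from h import *
from scipy.optimize import least_squares
s=load("top0.npz");im=s["image"];C=cloud(s)
c=cv2.resize(im[160:300,140:345],None,fx=3.9,fy=3.9,interpolation=cv2.INTER_CUBIC);cv2.imwrite("pics/crop.png",c)
g=im.max(2)
m=np.zeros(g.shape,np.uint8);m[172:212,246:334]=g[172:212,246:334]<45
n,l,st,ce=cv2.connectedComponentsWithStats(m)
for i in range(1,n):
    if st[i,4]>8: print("pad",st[i].tolist(),ce[i].round(1),ray(s,*ce[i],.105).round(4), np.median(C[l==i],0).round(4))
# rim: points with z .08-.095 in bowl area
R=C[90:215,240:365].reshape(-1,3); R=R[(abs(R[:,2]-.088)<.004)]
f=lambda p:np.clip(np.hypot(R[:,0]-p[0],R[:,1]-p[1])-p[2],-.02,.02)
q=least_squares(f,[.75,.02,.175],loss="soft_l1",f_scale=.003).x;print("rim",q,len(R))
S=C[165:215,245:340].reshape(-1,3);S=S[abs(S[:,2]-.105)<.005]
r=np.hypot(*(S[:,:2]-q[:2]).T);a=np.arctan2(S[:,1]-q[1],-(S[:,0]-q[0]));
print("strip z",np.median(S[:,2]),"r",np.percentile(r,[5,50,95]),"ang",np.percentile(a,[1,50,99]))
B=C[222:245,215:242].reshape(-1,3);print("box top",np.median(B[abs(B[:,2]-.045)<.006],0));T=B[(B[:,2]>.057)&(B[:,2]<.07)];print("button",np.median(T,0),T.min(0),T.max(0),len(T))
print("amber",[ray(s,u,v,.08).round(3) for u,v in((268,249),(364,255),(165,203))])
E
```

```text
pad [251, 178, 6, 7, 29] [253.5 180.6] [0.6136 0.19   0.105 ] [0.6131 0.1905 0.1041]
pad [270, 194, 8, 7, 32] [273.6 196.7] [0.5635 0.1257 0.105 ] [0.5628 0.1245 0.1053]
pad [323, 196, 7, 9, 43] [325.7 200. ] [ 0.5559 -0.0358  0.105 ] [ 0.5556 -0.0367  0.1047]
pad [296, 200, 6, 8, 36] [298.9 203.3] [0.5441 0.0468 0.105 ] [0.545  0.0466 0.1047]
rim [0.74544629 0.03670668 0.1737329 ] 733
strip z 0.10507591984519671 r [0.18901946 0.20031611 0.21120124] ang [-0.41877475  0.25097889  0.91416858]
box top [0.45907405 0.27410807 0.04523655]
button [0.45045506 0.28100842 0.06177203] [0.43746349 0.2660951  0.05717226] [0.46641841 0.29780856 0.06808334] 78
amber [array([0.404, 0.14 , 0.08 ]), array([ 0.39 , -0.157,  0.08 ]), array([0.543, 0.467, 0.08 ])]
```

View pics/crop.png

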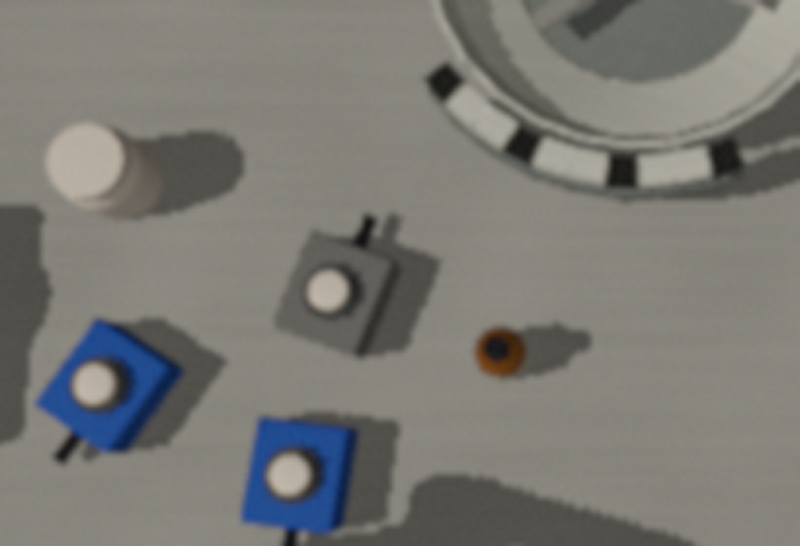

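The crop confirms the choice: the grey box with its button at crop (328,289), and pads at crop (443,80), (522,143), (622,170) and (726,157). Next I fit the arc and compute waypoints.

```bash
cat >> h.py <<'E'
from scipy.optimize import least_squares
def arc(s):
    C=cloud(s);S=C[165:215,245:340].reshape(-1,3);S=S[abs(S[:,2]-.105)<.005]
    f=lambda p:np.hypot(S[:,0]-p[0],S[:,1]-p[1])-.2
    q=least_squares(f,[.745,.037],loss="soft_l1",f_scale=.004).x
    return q
E
python3 - <<'E'
from h import *
s=load("top0.npz");q=arc(s);print("centre",q)
p=np.array([[.6136,.19],[.5635,.1257],[.5441,.0468],[.5559,-.0358]])
a=np.arctan2(p[:,1]-q[1],q[0]-p[:,0]);print(a,np.hypot(*(p-q).T));y=a.mean();print("yaw",y)
print("button",ray(s,224.1,234.1,.062))
n=35
b=np.linspace(y-.655,y+.655,n);W=np.c_[q[0]-.2*np.cos(b),q[1]+.2*np.sin(b)];print(W[0],W[-1])
print((np.diff(W,axis=0)/.03).round(3).tolist())
E
```

```text
centre [0.74521726 0.03720465]
[ 0.85972356  0.45318938  0.04767408 -0.36804928] [0.20166686 0.20212023 0.20134603 0.20290565]
yaw 0.24813443160650772
button [0.44978006 0.28115715 0.062     ]
[ 0.56154411 -0.04194189] [0.62138693 0.19425894]
[[-0.097, 0.238], [-0.088, 0.241], [-0.078, 0.245], [-0.069, 0.247], [-0.059, 0.25], [-0.05, 0.252], [-0.04, 0.254], [-0.03, 0.255], [-0.02, 0.256], [-0.01, 0.257], [-0.001, 0.257], [0.009, 0.257], [0.019, 0.256], [0.029, 0.255], [0.039, 0.254], [0.049, 0.252], [0.058, 0.25], [0.068, 0.248], [0.077, 0.245], [0.087, 0.242], [0.096, 0.238], [0.105, 0.234], [0.114, 0.23], [0.123, 0.226], [0.131, 0.221], [0.14, 0.215], [0.148, 0.21], [0.156, 0.204], [0.164, 0.198], [0.171, 0.191], [0.178, 0.185], [0.185, 0.178], [0.192, 0.17], [0.199, 0.163]]
```

```bash
python3 -m crank '[{"dp":[0.5,-0.85,0],"angular":[0,0,0]},{"dp":[0.53,-0.85,0],"angular":[0,0,0]},{"dp":[0.53,-0.85,0],"angular":[0,0,0]},{"dp":[0.53,-0.85,0],"angular":[0,0,0]},{"dp":[0.53,-0.85,0],"angular":[0,0,0]},{"dp":[0.53,-0.85,0],"angular":[0,0,0]},{"dp":[0.53,-0.85,0],"angular":[0,0,0]},{"dp":[0.53,-0.85,0],"angular":[0,0,0]},{"dp":[0.53,-0.85,0],"angular":[0,0,0]},{"dp":[0.53,-0.85,0],"angular":[0,0,0]},{"dp":[0.53,-0.85,0],"angular":[0,0,0]},{"dp":[0.53,-0.85,0],"angular":[0,0,0]},{"dp":[0.53,-0.85,0],"angular":[0,0,0]},{"dp":[0.53,-0.85,0],"angular":[0,0,0]},{"dp":[0.53,-0.85,0],"angular":[0,0,0]},{"dp":[0.53,-0.85,0],"angular":[0,0,0]},{"dp":[0.53,-0.85,0],"angular":[0,0,0]},{"dp":[0.53,-0.85,0],"angular":[0,0,0]},{"dp":[0.53,-0.85,0],"angular":[0,0,0]},{"dp":[0.53,-0.85,0],"angular":[0,0,0]}]' 1 30
```

```text
t: 2.1
tcp_pos: [0.4639, 0.0964, 0.2481]
tool_rot: [0.118, 0.993, 0.0, -0.0]
force: [-0.6, 0.3, -0.1]
finger_gap: -0.001
gripper_force: 0.0
```

```bash
python3 -m crank '[{"dp":[0.5,-0.77,0],"angular":[0,0,0]},{"dp":[0.55,-0.77,0],"angular":[0,0,0]},{"dp":[0.55,-0.77,-0.4],"angular":[0,0,0]},{"dp":[0.55,-0.77,-0.6],"angular":[0,0,0]},{"dp":[0.55,-0.77,-0.8],"angular":[0,0,0]},{"dp":[0.55,-0.76,-0.8],"angular":[0,0,0]},{"dp":[0,0,-0.8],"angular":[0,0,0]},{"dp":[0,0,-0.2],"angular":[0,0,0]},{"dp":[0,0,0],"angular":[0,0,0]},{"dp":[0,0,0],"angular":[0,0,0]}]'
python3 - <<'E'
from station import vision
import cv2,numpy as np
s=vision.snapshot("side");np.savez("side1.npz",**s);cv2.imwrite("pics/s1.png",cv2.resize(s["image"][100:260,250:450],None,fx=3.7,fy=3.7,interpolation=cv2.INTER_CUBIC))
E
```

```text
t: 3.1
tcp_pos: [0.5612, -0.0403, 0.141]
tool_rot: [0.118, 0.993, -0.0, 0.0]
force: [0.3, 0.4, -0.3]
finger_gap: -0.0
gripper_force: 0.0
```

View pics/s1.png

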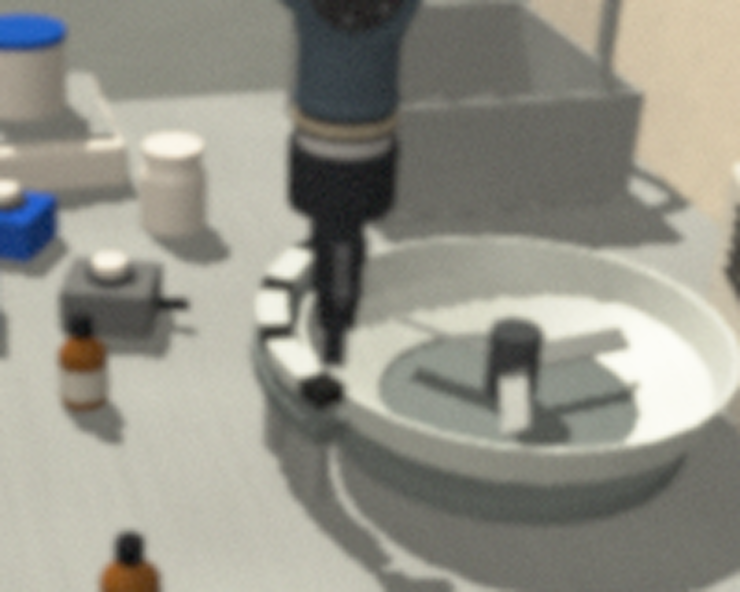

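The fingertips at crop (333,362) hang just above pad_d at (322,388). I lower until I feel contact.

```bash
python3 -m crank '[{"dp":[0,-0.06,-0.2],"angular":[0,0,0]},{"dp":[0,0,-0.2],"angular":[0,0,0]},{"dp":[0,0,-0.1],"angular":[0,0,0]},{"dp":[0,0,-0.1],"angular":[0,0,0]},{"dp":[0,0,0],"angular":[0,0,0]}]'; python3 -m crank '[{"dp":[0,0,-0.05],"angular":[0,0,0]},{"dp":[0,0,0],"angular":[0,0,0]}]'
```

```text
t: 3.65
tcp_pos: [0.561, -0.0425, 0.122]
tool_rot: [0.118, 0.993, 0.0, -0.0]
force: [-0.3, 0.4, 1.3]
finger_gap: 0.0
gripper_force: 0.6
t: 3.85
tcp_pos: [0.5611, -0.0425, 0.1209]
tool_rot: [0.118, 0.993, 0.0, -0.0]
force: [-0.4, -0.2, 2.7]
finger_gap: -0.0
gripper_force: 1.0
```

```bash
python3 -m crank '[{"dp":[0,0,-0.05],"angular":[0,0,0]},{"dp":[0,0,-0.05],"angular":[0,0,0]},{"dp":[0,0,0],"angular":[0,0,0]}]'
```

```text
t: 4.15
tcp_pos: [0.5611, -0.0425, 0.1179]
tool_rot: [0.118, 0.993, 0.0, -0.0]
force: [-1.7, 1.2, 4.1]
finger_gap: 0.003
gripper_force: 2.1
```

```bash
python3 -m crank '[{"dp":[-0.097,0.238,0],"angular":[0,0,0]},{"dp":[-0.088,0.241,0],"angular":[0,0,0]},{"dp":[-0.078,0.245,0],"angular":[0,0,0]},{"dp":[-0.069,0.247,0],"angular":[0,0,0]},{"dp":[-0.059,0.25,0],"angular":[0,0,0]},{"dp":[-0.05,0.252,0],"angular":[0,0,0]},{"dp":[-0.04,0.254,0],"angular":[0,0,0]},{"dp":[-0.03,0.255,0],"angular":[0,0,0]},{"dp":[-0.02,0.256,0],"angular":[0,0,0]}]'
```

```text
t: 5.05
tcp_pos: [0.5449, 0.0253, 0.1177]
tool_rot: [0.118, 0.993, -0.0, -0.0]
force: [0.5, -2.7, 4.7]
finger_gap: 0.001
gripper_force: 2.1
```

```bash
python3 -m crank '[{"dp":[-0.01,0.257,0],"angular":[0,0,0]},{"dp":[-0.001,0.257,0],"angular":[0,0,0]},{"dp":[0.009,0.257,0],"angular":[0,0,0]},{"dp":[0.019,0.256,0],"angular":[0,0,0]},{"dp":[0.029,0.255,0],"angular":[0,0,0]},{"dp":[0.039,0.254,0],"angular":[0,0,0]},{"dp":[0.049,0.252,0],"angular":[0,0,0]},{"dp":[0.058,0.25,0],"angular":[0,0,0]},{"dp":[0.068,0.248,0],"angular":[0,0,0]},{"dp":[0.077,0.245,0],"angular":[0,0,0]},{"dp":[0.087,0.242,0],"angular":[0,0,0]},{"dp":[0.096,0.238,0],"angular":[0,0,0]},{"dp":[0.105,0.234,0],"angular":[0,0,0]}]'
```

```text
t: 6.35
tcp_pos: [0.564, 0.1225, 0.1177]
tool_rot: [0.118, 0.993, -0.0, -0.0]
force: [-1.8, -2.0, 4.0]
finger_gap: 0.001
gripper_force: 2.1
```

```bash
python3 -m crank '[{"dp":[0.114,0.23,0],"angular":[0,0,0]},{"dp":[0.123,0.226,0],"angular":[0,0,0]},{"dp":[0.131,0.221,0],"angular":[0,0,0]},{"dp":[0.14,0.215,0],"angular":[0,0,0]},{"dp":[0.148,0.21,0],"angular":[0,0,0]},{"dp":[0.156,0.204,0],"angular":[0,0,0]},{"dp":[0.164,0.198,0],"angular":[0,0,0]},{"dp":[0.171,0.191,0],"angular":[0,0,0]},{"dp":[0.178,0.185,0],"angular":[0,0,0]},{"dp":[0.185,0.178,0],"angular":[0,0,0]},{"dp":[0.192,0.17,0],"angular":[0,0,0]},{"dp":[0.199,0.163,0],"angular":[0,0,0]},{"dp":[0,0,0],"angular":[0,0,0]}]'
```

```text
t: 7.65
tcp_pos: [0.6226, 0.1949, 0.118]
tool_rot: [0.118, 0.993, 0.001, 0.001]
force: [0.1, 1.0, 4.0]
finger_gap: -0.002
gripper_force: 2.0
```

```bash
python3 -m crank '[{"dp":[0,0,0.4],"angular":[0,0,0]},{"dp":[0,0,0.8],"angular":[0,0,0]},{"dp":[-0.5,0.25,0.4],"angular":[0,0,0]},{"dp":[-0.75,0.37,0],"angular":[0,0,0]},{"dp":[-0.75,0.37,0],"angular":[0,0,0]},{"dp":[-0.75,0.37,0],"angular":[0,0,0]},{"dp":[-0.75,0.37,0],"angular":[0,0,0]},{"dp":[-0.75,0.37,0],"angular":[0,0,0]},{"dp":[-0.75,0.37,0],"angular":[0,0,0]},{"dp":[-0.75,0.4,-0.4],"angular":[0,0,0]},{"dp":[0,0,-0.8],"angular":[0,0,0]},{"dp":[0,0,-0.8],"angular":[0,0,0]},{"dp":[0,0,-0.2],"angular":[0,0,0]},{"dp":[0,0,0],"angular":[0,0,0]},{"dp":[0,0,0],"angular":[0,0,0]}]'
python3 - <<'E'
from station import vision
import cv2,numpy as np
s=vision.snapshot("side");np.savez("side2.npz",**s);cv2.imwrite("pics/s2.png",cv2.resize(s["image"][100:240,200:380],None,fx=4,fy=4,interpolation=cv2.INTER_CUBIC))
E
```

```text
t: 9.15
tcp_pos: [0.4488, 0.28, 0.1006]
tool_rot: [0.118, 0.993, 0.0, 0.001]
force: [0.3, 0.2, 0.2]
finger_gap: 0.003
gripper_force: 0.0
```

View pics/s2.png

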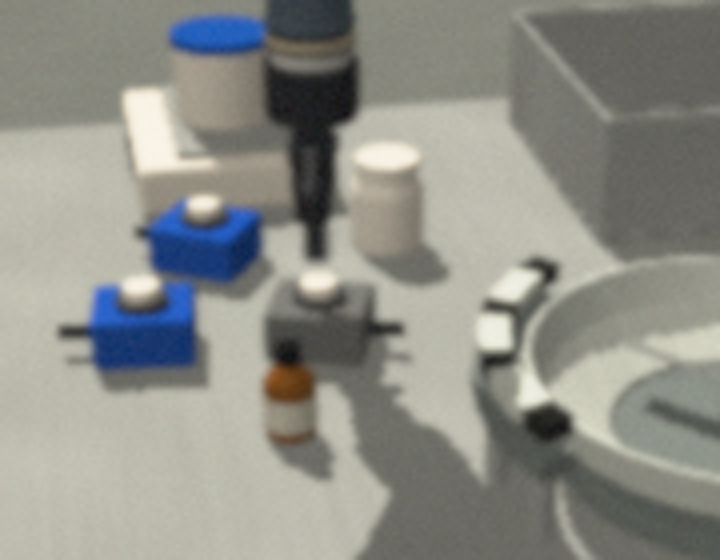

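The fingertips at crop (315,252) stand over the grey box's button at (320,285). Now I press.

```bash
python3 -m crank '[{"dp":[0.03,0.03,-0.3],"angular":[0,0,0]},{"dp":[0,0,-0.3],"angular":[0,0,0]},{"dp":[0,0,-0.1],"angular":[0,0,0]},{"dp":[0,0,-0.1],"angular":[0,0,0]},{"dp":[0,0,-0.05],"angular":[0,0,0]},{"dp":[0,0,-0.05],"angular":[0,0,0]},{"dp":[0,0,0],"angular":[0,0,0]}]'
```

```text
t: 9.9
tcp_pos: [0.4492, 0.2805, 0.0729]
tool_rot: [0.118, 0.993, -0.0, -0.0]
force: [-0.9, -0.6, 4.5]
finger_gap: 0.001
gripper_force: 2.2
```

```bash
python3 -m crank '[{"dp":[0,0,-0.04],"angular":[0,0,0]},{"dp":[0,0,-0.03],"angular":[0,0,0]},{"dp":[0,0,0],"angular":[0,0,0]}]'
```

```text
t: 10.2
tcp_pos: [0.4492, 0.2805, 0.0719]
tool_rot: [0.118, 0.993, -0.0, 0.0]
force: [-1.9, -2.1, 12.7]
finger_gap: -0.002
gripper_force: 6.4
```

Force rises steeply past 5 N, so the button is on its stop. I let go straight up.

```bash
python3 -m crank '[{"dp":[0,0,0.1],"angular":[0,0,0]},{"dp":[0,0,0.3],"angular":[0,0,0]},{"dp":[0,0,0.7],"angular":[0,0,0]},{"dp":[0,0,0.8],"angular":[0,0,0]},{"dp":[0,0,0.8],"angular":[0,0,0]},{"dp":[0,0,0.8],"angular":[0,0,0]},{"dp":[-0.5,0.5,0.8],"angular":[0,0,0]},{"dp":[-0.7,0.8,0],"angular":[0,0,0]},{"dp":[-0.7,0.8,0],"angular":[0,0,0]},{"dp":[-0.7,0.8,0],"angular":[0,0,0]},{"dp":[-0.7,0.8,0],"angular":[0,0,0]},{"dp":[-0.5,0.8,0],"angular":[0,0,0]},{"dp":[0,0,0],"angular":[0,0,0]},{"dp":[0,0,0],"angular":[0,0,0]}]'
python3 - <<'E'
from station import vision
from h import *
s=vision.snapshot("top");im=s["image"];a=load("top0.npz");C=cloud(s)
cv2.imwrite("pics/t3.png",cv2.resize(im[130:300,140:460],None,fx=2.4,fy=2.4))
B=C[222:245,215:242].reshape(-1,3);T=B[(B[:,2]>.057)&(B[:,2]<.07)];print("button",np.median(T,0),len(T),"box",np.median(B[abs(B[:,2]-.045)<.006],0))
S=C[165:215,245:340].reshape(-1,3);S=S[abs(S[:,2]-.105)<.01];print("strip",np.median(S[:,2]))
E
```

```text
t: 11.6
tcp_pos: [0.3352, 0.416, 0.1997]
tool_rot: [0.117, 0.993, 0.0, 0.0]
force: [0.2, -0.4, -0.4]
finger_gap: -0.007
gripper_force: 0.0
button [0.45179689 0.28080189 0.06117926] 82 box [0.45881149 0.273984   0.04515872]
strip 0.10499264088606675
```

View pics/t3.png

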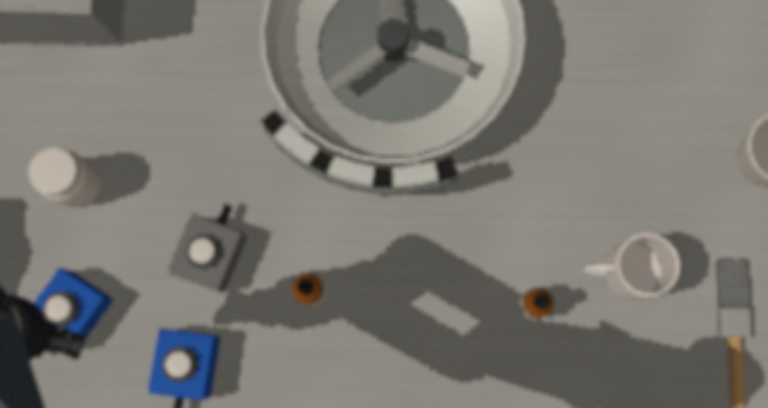

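The picture shows the grey box at (205,250) unmoved with its button out, the strip up, and the arm clear.

```bash
python3 -c "
from station import order; print(order.sign_off())"
```

```text
the job is handed in; nothing more can be done
None
```

The strip was run from pad_d to pad_a at about 4 mm depth and 4–5 N (at each check), then the grey reset box's button was pressed to its stop and released; strip and button are back up, the box did not move, and the job was handed in at about 12 s.

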